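# Weigh the tea caddies and set out those to refill

### The job

Find out which tea caddies need refilling: first stand the check weight on the middle of the scale pan to see how far the pointer swings, and put it back on its cork mat. Then weigh each caddy that is there by standing it alone on the middle of the pan, letting go and letting it settle, in the order tall round, square, short round; a caddy heavier than the check weight is full and goes upright on the square wooden board, a lighter one goes upright on the round marble board. Finish with the pan empty and the check weight on its mat, and leave the salt and pepper shakers alone.

Things in the scene. Friction and masses are not known exactly. Their poses are not given: they have to be found in the camera images.
- tall_caddy_a: Tall round plain steel tea caddy, upright, 58 mm in diameter at its lid (the wider top 20 mm; 55 mm below), 100 mm high. Origin: centre of its underside. Nearly empty (about 150 g) or full (about 580 g), which cannot be seen. Of its look-alikes _a and _b at most one is present (the other is None).
- tall_caddy_b: Tall round plain steel tea caddy, upright, 58 mm in diameter at its lid (the wider top 20 mm; 55 mm below), 100 mm high. Origin: centre of its underside. Nearly empty (about 150 g) or full (about 580 g), which cannot be seen. Of its look-alikes _a and _b at most one is present (the other is None).
- square_caddy_a: Square plain steel tea caddy, upright, 56 x 56 mm at its lid (the top 20 mm; 54 mm below), 80 mm high, sides along its x and y axes. Origin: centre of its underside. Nearly empty (about 150 g) or full (about 580 g), which cannot be seen. Of its look-alikes _a and _b at most one is present (the other is None).
- square_caddy_b: Square plain steel tea caddy, upright, 56 x 56 mm at its lid (the top 20 mm; 54 mm below), 80 mm high, sides along its x and y axes. Origin: centre of its underside. Nearly empty (about 150 g) or full (about 580 g), which cannot be seen. Of its look-alikes _a and _b at most one is present (the other is None).
- short_caddy_a: Short round plain steel tea caddy, upright, 62 mm in diameter at its lid (the wider top 20 mm; 59 mm below), 60 mm high. Origin: centre of its underside. Nearly empty (about 150 g) or full (about 580 g), which cannot be seen. Of its look-alikes _a and _b at most one is present (the other is None); both may be missing.
- short_caddy_b: Short round plain steel tea caddy, upright, 62 mm in diameter at its lid (the wider top 20 mm; 59 mm below), 60 mm high. Origin: centre of its underside. Nearly empty (about 150 g) or full (about 580 g), which cannot be seen. Of its look-alikes _a and _b at most one is present (the other is None); both may be missing.
- check_weight: Brass check weight of about 350 g: cylinder 54 mm in diameter up to 53 mm, neck, then a gripping knob 28 mm in diameter from 64 to 87 mm height. Origin: centre of its underside, z up. It starts on the cork mat.
- mat: Flat round cork mat, 80 mm in diameter, 4 mm thick, fixed to the table: the check weight's home. Origin: centre of its underside; the top is at z = 4 mm.
- square_board: Flat square board of light wood, 210 x 210 x 12 mm, fixed: for full caddies. Origin: centre of its underside; the top is at z = 12 mm; sides along its x and y axes.
- round_board: Flat round marble board, 210 mm in diameter, 12 mm thick, fixed: for caddies that need refilling. Origin: centre of its underside; the top is at z = 12 mm.
- scale: White spring kitchen scale, fixed to the table; base 150 x 150 mm, 50 mm high, with a sloping dial on the -x side that reaches about 115 mm from the origin. Origin: on the table under the middle of the pan. Boards and scale may change places from start to start.
- pan_top (a point): Middle of the top face of the scale's round flat steel pan, 136 mm in diameter; a thin ring of 71 mm diameter marks the middle. Empty it lies 85 mm above the table; it moves down with load.
- scale_pan (a joint): How far the pan has sunk, m: 0 empty, about 3.1 mm per 100 g, stop at 28 mm; sprung and damped, at rest within about a second.
- scale_pointer (a joint): Turn of the black pointer on the dial, rad: 0 empty (pointing up the slope), clockwise as seen from the robot, 1 rad per 10 mm of pan travel.
- pepper_shaker: Bystander: pepper shaker, 44 mm in diameter, 90 mm high; origin at its underside. Leave it standing where it is.
- lemon: Bystander that may be absent: a lemon, 78 x 55 x 56 mm, lying near the robot. It has no part in the job.
- salt_shaker: Bystander: salt shaker, 44 mm in diameter, 90 mm high; origin at its underside. Leave it standing where it is.
Things that resemble listed ones, but are neither listed nor needed, are in the scene too. Leave any purple look-alike of the scale alone.

How it is judged:
On the way, in this order (a step that is already met when the one before it is completed fails the run):
1. the check weight stands released and at rest on the middle of the scale pan (horizontal distance between check_weight and pan_top below 0.015 m and z of check_weight in the frame of pan_top between -0.004 and 0.005 m and angle between check_weight's own z axis and vertical below 0.1 rad and linear speed of check_weight below 0.02 m/s and contact force between check_weight and the fingers below 0.2 N), for 0.6 s.
2. the check weight is back on its cork mat (horizontal distance between check_weight and mat below 0.02 m and z of check_weight in the frame of mat between 0 and 0.009 m and angle between check_weight's own z axis and vertical below 0.1 rad and linear speed of check_weight below 0.02 m/s and contact force between check_weight and the fingers below 0.2 N), for 0.2 s.
3. the tall round caddy, if there is one, stands released and at rest on the middle of the scale pan (((horizontal distance between tall_caddy_a and pan_top below 0.015 m and z of tall_caddy_a in the frame of pan_top between -0.004 and 0.005 m and angle between tall_caddy_a's own z axis and vertical below 0.1 rad and linear speed of tall_caddy_a below 0.02 m/s and contact force between tall_caddy_a and the fingers below 0.2 N) or (horizontal distance between tall_caddy_b and pan_top below 0.015 m and z of tall_caddy_b in the frame of pan_top between -0.004 and 0.005 m and angle between tall_caddy_b's own z axis and vertical below 0.1 rad and linear speed of tall_caddy_b below 0.02 m/s and contact force between tall_caddy_b and the fingers below 0.2 N))), for 0.6 s.
4. the square caddy, if there is one, stands released and at rest on the middle of the scale pan (((horizontal distance between square_caddy_a and pan_top below 0.015 m and z of square_caddy_a in the frame of pan_top between -0.004 and 0.005 m and angle between square_caddy_a's own z axis and vertical below 0.1 rad and linear speed of square_caddy_a below 0.02 m/s and contact force between square_caddy_a and the fingers below 0.2 N) or (horizontal distance between square_caddy_b and pan_top below 0.015 m and z of square_caddy_b in the frame of pan_top between -0.004 and 0.005 m and angle between square_caddy_b's own z axis and vertical below 0.1 rad and linear speed of square_caddy_b below 0.02 m/s and contact force between square_caddy_b and the fingers below 0.2 N))), for 0.6 s.
5. the short round caddy, if there is one, stands released and at rest on the middle of the scale pan (((horizontal distance between short_caddy_a and pan_top below 0.015 m and z of short_caddy_a in the frame of pan_top between -0.004 and 0.005 m and angle between short_caddy_a's own z axis and vertical below 0.1 rad and linear speed of short_caddy_a below 0.02 m/s and contact force between short_caddy_a and the fingers below 0.2 N) or (horizontal distance between short_caddy_b and pan_top below 0.015 m and z of short_caddy_b in the frame of pan_top between -0.004 and 0.005 m and angle between short_caddy_b's own z axis and vertical below 0.1 rad and linear speed of short_caddy_b below 0.02 m/s and contact force between short_caddy_b and the fingers below 0.2 N))), for 0.6 s.
At the end, for the whole second after the job is handed in: every caddy present stands upright, released and still, on its board (full: square board, centre within 85 mm of the board's middle along each side; light: round board, centre within 85 mm of its middle); the check weight stands upright on the cork mat, within 20 mm of its middle; the pan is empty (horizontal distance between check_weight and mat below 0.02 m and z of check_weight in the frame of mat between 0 and 0.009 m and angle between each of check_weight, tall_caddy_a, tall_caddy_b, square_caddy_a, square_caddy_b, short_caddy_a, short_caddy_b's own z axis and vertical below 0.1 rad and linear speed of each of check_weight, tall_caddy_a, tall_caddy_b, square_caddy_a, square_caddy_b, short_caddy_a, short_caddy_b below 0.02 m/s and value of joint scale_pan below 0.002 m and z of tall_caddy_a in the frame of square_board between 0.008 and 0.017 m and x of tall_caddy_a in the frame of square_board between -0.085 and 0.085 m and y of tall_caddy_a in the frame of square_board between -0.085 and 0.085 m and z of tall_caddy_b in the frame of round_board between 0.008 and 0.017 m and horizontal distance between each of tall_caddy_b, square_caddy_a, short_caddy_a and round_board below 0.085 m and z of square_caddy_a in the frame of round_board between 0.008 and 0.017 m and z of square_caddy_b in the frame of square_board between 0.008 and 0.017 m and x of square_caddy_b in the frame of square_board between -0.085 and 0.085 m and y of square_caddy_b in the frame of square_board between -0.085 and 0.085 m and z of short_caddy_a in the frame of round_board between 0.008 and 0.017 m and z of short_caddy_b in the frame of square_board between 0.008 and 0.017 m and x of short_caddy_b in the frame of square_board between -0.085 and 0.085 m and y of short_caddy_b in the frame of square_board between -0.085 and 0.085 m); the robot touches nothing.
It fails at once if the pepper or salt shaker is shoved more than 25 mm or knocked over (distance of any of pepper_shaker, salt_shaker from where it was at the start of the episode above 0.025 m or angle between any of pepper_shaker, salt_shaker's own z axis and vertical above 0.5 rad).
Of tall_caddy_a, tall_caddy_b only 1 to 1 are there at a start; the rules pass over those that are not, and their reading is None.
Of square_caddy_a, square_caddy_b only 1 to 1 are there at a start; the rules pass over those that are not, and their reading is None.
Of short_caddy_a, short_caddy_b, lemon only 1 to 1 are there at a start; the rules pass over those that are not, and their reading is None.
At some moment in a run one of square_caddy_a, square_caddy_b, short_caddy_a, short_caddy_b may be knocked a few centimetres aside while the robot is not near it.
It also fails if it takes over 210 s, if anything falls off the work surface, if the arm or the gripper's body presses on something with over 40 N, if the wrist force passes 120 N, or if a joint passes its speed limit or range.

### The arm

A 6-joint arm with a two-finger parallel gripper is mounted at the origin on the work surface; the furniture and walls round the work are solid. World frame = base frame: x ahead of the robot, y to its left, z up, the work surface at z = 0. Lengths are in m, angles in rad, forces in N, time in s.
With the tool pointing down it reaches from about 0.3 to 0.775 m from the base axis. Payload 14.6 kg.
Tool frame: the origin (TCP) lies at the centre of the arm's flange, where the gripper is bolted on; the fingertips stand 199 mm ahead of it and the grasp point (between the pads) lies 180 mm ahead of it; z points along the fingers, y is the line along which they close (so a half turn about z gives the same grasp; the last joint's range is limited). The gripper opens to 94 mm and grips with 3 to 60 N. Pads are 16 mm wide; open, the fingers measure 119 mm over their backs; the gripper's body (75 mm by 177 mm) begins 78 mm behind the grasp point.
Start: joints at [-1.263, 0.3, 1.521, -0, 1.321, -0.067], TCP at [0.201, -0.512, 0.405] pointing down, gripper open.
Joint ranges: [-3.03, 3.03], [-0.79, 2.21], [0.23, 2.52], [-1.04, 4.18], [0, 3.07], [-2.55, 2.55]. Speed limits (rad/s): [2.22, 2.22, 2.57, 3.14, 3.14, 3.14].

### API

Orientations are given as [roll, pitch, yaw] about the fixed x, y, z axes, in that order (R = Rz(yaw) Ry(pitch) Rx(roll)).
In Python, from station import ctrl gives the robot as it stands. The module is installed in compiled form; this text tells all that it offers.
- The arm moves only by the tool servo_tool, never from a script. Its argument "motion" is a list of rows, each a list of 5 numbers: the closure, from 0 (fully open) to 1 (shut), then the shift along the world's x, y, z in cm, then the turn about the world's z in degrees. A call has 1 to 20 rows; each row is the pose to reach, as a shift and turn from the pose commanded when the call began; what a row does not reach only later rows make up. A row lasts 1/8 s, in which the tool goes at most 62.5 mm and 10.7 degrees, less where a joint would pass 70% of its speed; a pose out of reach is approached as far as the arm can. A call with a gripper value outside its range is refused whole. The fingers move at their own pace and stop on an object; "squeeze" is the grip in N (left out, the last holds). Time passes only in rows, so rows that repeat a pose let the fingers close. It gives the time, the measured TCP pose, the force, the opening and the grip force at its end, in the units of the state.
- ctrl.get_obs(): the state, without advancing time (a new reading comes with each control period).
- ctrl.camera(name): name is "scene" or "top" or "wrist"; returns a dict with "image" (420x560x3 uint8, red, green, blue), "fx", "fy", "cx", "cy" (pixels), "camera_from_world" (4x4, takes a point from world to camera coordinates); the wrist camera has in their place "hand_eye" (4x4, takes a point from camera to tool coordinates, whose origin is the TCP and whose axes are the flange's). Camera axes: x right, y up, looking along -z (the intrinsics and any distortion apply to the point x, -y, -z); pixel columns grow to the right and rows downward; lengths in m; the calibration is good to about 2 mm. A picture is of the moment at which its call begins: read the wrist's pose just before it. There is no depth.
- ctrl.hand_in(): hands the job in; it is judged then, once.
The state is a dict: "time_s": time; "qpos": joint angles; "joint_vel": joint speeds; "tau": joint torques, N m; "ee_pos": TCP position; "eef_rot": TCP orientation; "force": force on the tool from outside, world axes, zero at the start; "moment": the same for the moment, N m; "grip_width": finger opening in m; "grip_force": force on a finger pad.
Only numpy, scipy, OpenCV 4.12 (cv2) and the standard library are available. Lean on these libraries where they do the work, as an engineer would, in place of code of your own. Each camera call takes 0.05 s, during which the arm holds its last target. There are 200 camera calls.

## Working session

There is one attempt and no reset: what is moved stays moved. The work goes in short steps, Python scripts to look and compute and a tool call to move; the robot and the scene stay as the last step left them, time stands still between calls to the robot, and variables do not carry over. Pictures are saved under pics/ and viewed, at most 14 in all, crops included, and the job is handed in when it is done.

Besides the shell and the picture viewer there is one more tool, called after "Request:" by a JSON object that holds its "method" and its "body", one argument or row to a line. servo_tool: Moves the arm, as the interface text tells. Its arguments: {"type":"object","properties":{"motion":{"type":"array","items":{"type":"array","items":{"type":"number"}}},"squeeze":{"type":"number"}},"required":["motion"]}

```bash
mkdir -p pics
cat > h.py <<'E'
import numpy as np, cv2
from station import ctrl
def snap(n,f):
    o=ctrl.get_obs(); c=ctrl.camera(n); cv2.imwrite('pics/'+f,c['image'][:,:,::-1])
    np.savez('pics/'+f+'.npz',o=np.r_[o['ee_pos'],o['eef_rot']],**{k:v for k,v in c.items()})
    return c
def ray(c,u,v):
    T=np.linalg.inv(c['camera_from_world'])
    d=T[:3,:3]@np.array([(u-c['cx'])/c['fx'],-(v-c['cy'])/c['fy'],-1]); return T[:3,3],d
def onz(c,u,v,z):
    p,d=ray(c,u,v); return p+d*(z-p[2])/d[2]
E
python3 - <<'E'
from h import *
for n in('scene','top'):
    c=snap(n,n+'0.png'); print(n,{k:(v.tolist() if hasattr(v,'tolist') else v) for k,v in c.items() if k!='image'})
    im=c['image']; cv2.imwrite(f'pics/{n}0b.png',cv2.resize(im,(784,588),interpolation=cv2.INTER_CUBIC)[:,:,::-1])
print(ctrl.get_obs())
E
```

```text
scene {'fx': 398.208490517591, 'fy': 398.208490517591, 'cx': 279.2256298826778, 'cy': 208.5938494352982, 'camera_from_world': [[-0.7361402276228074, -0.6767461756581485, -0.010591459177632366, 0.3570227540743974], [0.4732238617285367, -0.5258178637766507, 0.7068060206478793, -0.2710368606635891], [-0.483897449844667, 0.5152962137115213, 0.70732812058365, -0.7632881578383391], [0.0, 0.0, 0.0, 1.0]]}
top {'fx': 434.37693007487354, 'fy': 434.37693007487354, 'cx': 276.9833015582753, 'cy': 208.4144027987747, 'camera_from_world': [[0.028576698948924804, -0.999500008865151, 0.013531613198190967, -0.023277831868509298], [0.9948267689441814, 0.029758063904494078, 0.0971295908811322, -0.47142614144422046], [-0.09748370155704283, 0.010685967958916404, 0.9951797516125006, -1.0632040818682047], [0.0, 0.0, 0.0, 1.0]]}
{'time_s': 0.1, 'qpos': array([-1.26257849e+00,  3.00421531e-01,  1.52149198e+00, -2.81784939e-06,
        1.32069028e+00, -6.66273575e-02]), 'joint_vel': array([-0.00140205, -0.00036047, -0.00230534, -0.0011876 , -0.00052171,
        0.00022729]), 'tau': array([ 2.85563998e-03, -5.32645154e+01, -3.53281081e+01,  7.09931902e-02,
        2.35131785e-02, -6.00060844e-05]), 'ee_pos': array([ 0.20134727, -0.51179667,  0.40415111]), 'eef_rot': array([-3.14058358e+00, -6.45962635e-05,  3.74845859e-01]), 'force': array([ 0.51159122, -0.23131406,  0.37101587]), 'moment': array([0.0085056 , 0.04714091, 0.05524407]), 'grip_force': 0.0, 'grip_width': 0.0942973030071448}
```

View pics/top0b.png

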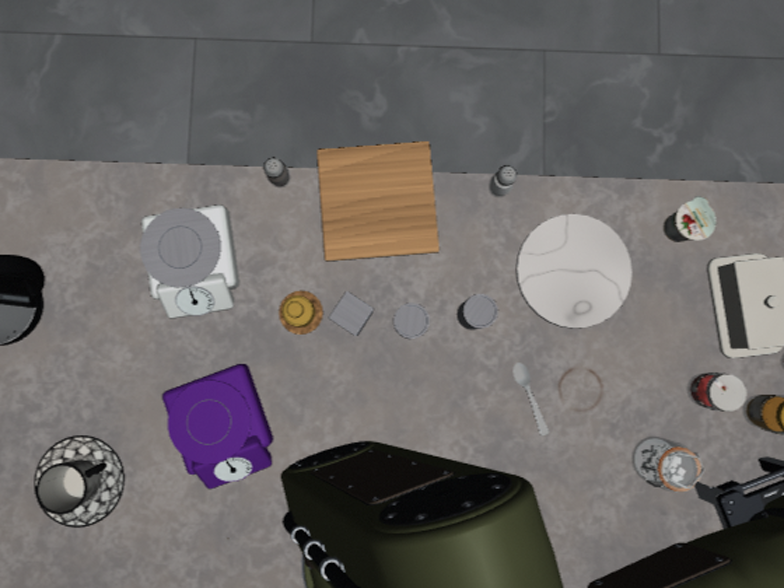

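View pics/scene0b.png

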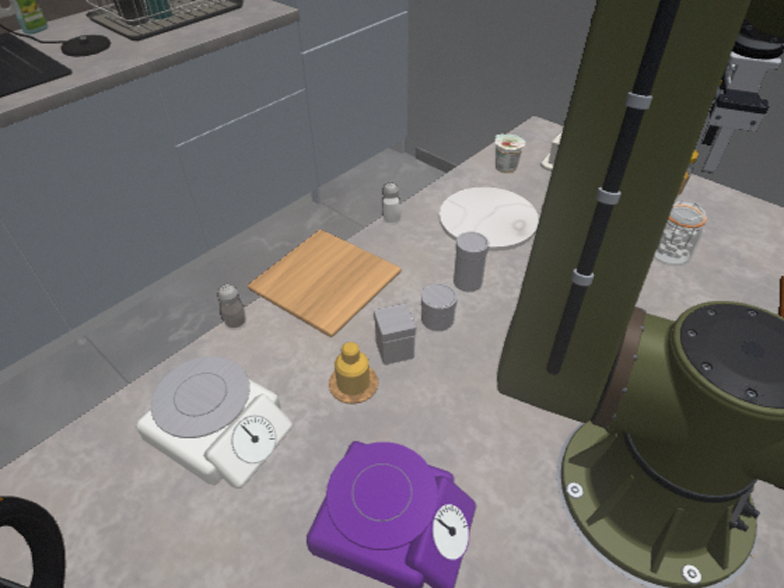

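Candidates in the 784-wide top view:
- **Check weight:** brass (301,312) on the cork mat. The jars at right are amber or red, so they don't match.
- **Caddies:** square (351,313), short round (410,321), tall round (478,311).
- **Scale:** white at (181,247). The purple one at (208,422) is the look-alike.
- **Boards:** wood (378,200), marble (574,270).
- **Shakers:** (275,170) and (505,180).

No lemon is visible. Next is a close crop plus measurement.

Run:
```python
from h import *
c=dict(np.load('pics/top0.png.npz')); im=c['image']
cr=im[100:250,95:365]; cv2.imwrite('pics/c1.png',cv2.resize(cr,None,fx=2.96,fy=2.96,interpolation=cv2.INTER_CUBIC)[:,:,::-1])
hsv=cv2.cvtColor(im,cv2.COLOR_RGB2HSV)
for n,(u,v),z in [('knob',(299,309),.087),('square',(351,313),.08),('short',(410,321),.06),('tall',(478,309),.1),('pan',(181,247),.085),('mat',(301,313),.004),('wood',(378,200),.012),('marble',(574,270),.012),('pep',(273,163),.09),('salt',(507,172),.09)]:
    print(n,onz(c,u/1.4,v/1.4,z).round(3), hsv[int(v/1.4),int(u/1.4)])
# wood & marble
m=cv2.inRange(hsv,(8,60,90),(25,255,255)); 
k,l,s,ce=cv2.connectedComponentsWithStats(m)
for i in range(1,k):
    if s[i,4]>150:
        pts=np.argwhere(l==i)[:,::-1].astype(np.float32); r=cv2.minAreaRect(pts); print('warm',s[i],r); 
        print([onz(c,*p,.012).round(3).tolist() for p in cv2.boxPoints(r)])
```

```text
knob [0.432 0.139 0.087] [ 21 156 168]
square [0.429 0.052 0.08 ] [114  10 134]
short [ 0.419 -0.049  0.06 ] [120   9 137]
tall [ 0.44  -0.159  0.1  ] [120   9 135]
pan [0.531 0.342 0.085] [120   8 134]
mat [0.431 0.146 0.004] [ 21 156 118]
wood [0.641 0.013 0.012] [ 15 121 145]
marble [ 0.523 -0.347  0.012] [ 13  10 184]
pep [0.68  0.193 0.09 ] [ 23   9 112]
salt [ 0.678 -0.207  0.09 ] [ 60   2 140]
warm [ 226  101   88   86 6534] ((269.4705810546875, 143.11764526367188), (80.0711441040039, 82.21865844726562), 85.60128784179688)
[[0.734, 0.131, 0.012], [0.757, -0.08, 0.012], [0.549, -0.101, 0.012], [0.526, 0.107, 0.012]]
warm [199 208  32  31 743] ((214.50003051757812, 223.00003051757812), (30.405588150024414, 30.405588150024414), 45.0)
[[0.43, 0.2, 0.012], [0.486, 0.149, 0.012], [0.433, 0.092, 0.012], [0.378, 0.144, 0.012]]
warm [545 283  15  25 217] ((551.6956787109375, 294.8902893066406), (13.746329307556152, 24.06796646118164), 2.726310968399048)
[[0.247, -0.683, 0.012], [0.307, -0.687, 0.012], [0.306, -0.722, 0.012], [0.246, -0.717, 0.012]]
warm [469 319  28  32 168] ((481.7449645996094, 334.2192077636719), (24.92300033569336, 31.40061378479004), 9.090276718139648)
[[0.142, -0.487, 0.012], [0.217, -0.501, 0.012], [0.21, -0.562, 0.012], [0.134, -0.548, 0.012]]
```

View pics/c1.png

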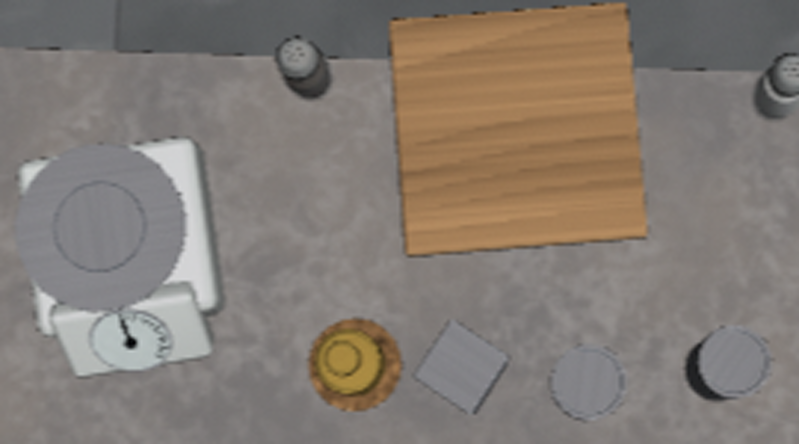

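The crop shows the brass weight's knob at (343,357) on the mat at (355,364). The other crop positions are the square lid at (462,366), rotated about 35°, the short lid at (588,381), the tall lid at (733,362) and the pan ring at (100,227). I'll move over the weight and refine from there.

Request:
{"method": "servo_tool", "body": {
  "motion": [
    [0,3,6,0,10],
    [0,5,12,0,20],
    [0,7,18,0,30],
    [0,9,24,0,40],
    [0,11,30,0,50],
    [0,13,36,0,60],
    [0,15,42,0,68.5],
    [0,17,48,0,68.5],
    [0,19,54,0,68.5],
    [0,21,60,0,68.5],
    [0,23,65.4,0,68.5],
    [0,23,65.4,0,68.5],
    [0,23,65.4,0,68.5],
    [0,23,65.4,0,68.5],
    [0,23,65.4,0,68.5]
  ],
  "squeeze": 20
}}

```text
time_s: 1.98
ee_pos: [0.4312, 0.1411, 0.4049]
eef_rot: [3.141, -0.0, 1.569]
force: [-0.2, -1.3, -0.7]
grip_width: 0.0937
grip_force: 0.0
```

```bash
cat >> h.py <<'E'
from scipy.spatial.transform import Rotation as Ro
def load(f): return dict(np.load('pics/'+f+'.npz'))
def wonz(c,u,v,z):
    o=c['o']; R=Ro.from_euler('xyz',o[3:]).as_matrix(); H=c['hand_eye']
    p=R@H[:3,3]+o[:3]; d=R@H[:3,:3]@np.array([(u-c['cx'])/c['fx'],-(v-c['cy'])/c['fy'],-1]); return p+d*(z-p[2])/d[2]
E
python3 - <<'E'
from h import *
c=load('top0.png')
f=lambda x,y,z: onz(c,95+x/2.96,100+y/2.96,z).round(4)
for n,x,y,z in [('knob',343,357,.091),('mat',355,364,.004),('sq',462,366,.08),('short',588,381,.06),('tall',733,362,.1),('ring',100,227,.085)]: print(n,f(x,y,z))
p=[f(*q,.08) for q in [(455,320),(508,355),(473,413),(415,376)]]
for i in range(4):
    d=p[(i+1)%4]-p[i]; print(np.linalg.norm(d),np.degrees(np.arctan2(d[1],d[0]))%90)
c=snap('wrist','w1.png'); print(c['hand_eye'].round(3),c['fx'],c['cx'],c['cy'])
E
```

```text
knob [0.4321 0.1446 0.091 ]
mat [0.4321 0.1463 0.004 ]
sq [0.4284 0.0512 0.08  ]
short [ 0.4204 -0.0506  0.06  ]
tall [ 0.4366 -0.1619  0.1   ]
ring [0.5307 0.3435 0.085 ]
0.050837781226170754 58.185761302187714
0.05390695687942331 60.6769852036673
0.0547942515233122 59.26937054875828
0.05491566261095281 56.51249246677158
[[ 0.     0.962  0.272  0.079]
 [ 1.    -0.    -0.     0.   ]
 [-0.     0.272 -0.962  0.02 ]
 [ 0.     0.     0.     1.   ]] 291.3808943215047 281.6443657250077 209.21293793823625
```

View pics/w1.png

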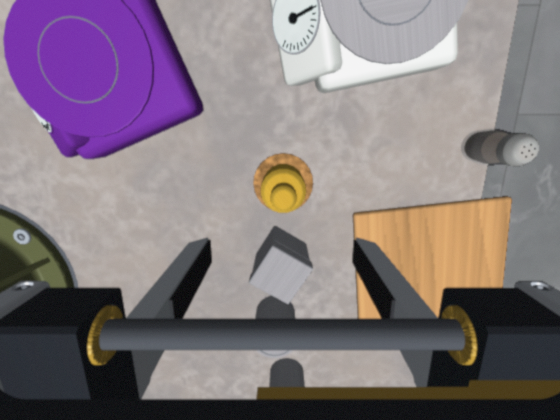

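The wrist view shows the knob at about (283,197), the mat at (283,183) and the square caddy lid at (281,270). The pan is at the top.

Run:
```python
from h import *
c=load('w1.png'); im=c['image']
print('knob',wonz(c,283,197,.091),'mat',wonz(c,283,183,.004),'sq',wonz(c,281,269,.08))
hsv=cv2.cvtColor(im,cv2.COLOR_RGB2HSV)
m=cv2.inRange(hsv,(18,130,60),(35,255,255)); k,l,s,ce=cv2.connectedComponentsWithStats(m)
print([ (s[i],ce[i]) for i in range(1,k) if s[i,4]>200])
g=cv2.GaussianBlur(cv2.cvtColor(im,cv2.COLOR_RGB2GRAY),(3,3),0)[175:230,250:320]
print([(x+250,y+175,r) for x,y,r in (cv2.HoughCircles(cv2.resize(g,None,fx=4,fy=4),cv2.HOUGH_GRADIENT,1,20,param1=100,param2=15,minRadius=30,maxRadius=70)[0][:5]/4)])
```

```text
knob [0.43288146 0.14975217 0.091     ] mat [0.43331822 0.14811663 0.004     ] sq [0.43055887 0.06167251 0.08      ]
[(array([ 260,  164,   47,   48, 1762], dtype=int32), array([282.84108967, 188.11010216])), (array([ 86, 306,  36,  60, 922], dtype=int32), array([ 99.79609544, 335.87418655])), (array([442, 306,  36,  60, 958], dtype=int32), array([463.36951983, 335.97494781])), (array([ 258,  381,  302,   18, 3941], dtype=int32), array([424.31641715, 391.44785587]))]Traceback (most recent call last):
  File "<stdin>", line 8, in <module>
TypeError: 'NoneType' object is not subscriptable
```

Request:
{"method": "servo_tool", "body": {
  "motion": [
    [0,0.1,0.5,-4,0],
    [0,0.1,0.5,-8,0],
    [0,0.1,0.5,-11,0],
    [0,0.1,0.5,-13,0],
    [0,0.1,0.5,-14.2,0],
    [0,0.1,0.5,-14.2,0],
    [0,0.1,0.5,-14.2,0],
    [1,0.1,0.5,-14.2,0],
    [1,0.1,0.5,-14.2,0],
    [1,0.1,0.5,-14.2,0],
    [1,0.1,0.5,-14.2,0],
    [1,0.1,0.5,-14.2,0],
    [1,0.1,0.5,-14.2,0],
    [1,0.1,0.5,-14.2,0],
    [1,0.1,0.5,-14.2,0],
    [1,0.1,0.5,-14.2,0],
    [1,0.1,0.5,-14.2,0],
    [1,0.1,0.5,-14.2,0]
  ],
  "squeeze": 20
}}

```text
time_s: 4.28
ee_pos: [0.4324, 0.1472, 0.2627]
eef_rot: [3.141, -0.0, 1.57]
force: [1.4, -0.5, -1.5]
grip_width: 0.0269
grip_force: 20.0
```

Request:
{"method": "servo_tool", "body": {
  "motion": [
    [1,0,0,3,0],
    [1,0,0,6,0],
    [1,0,0,10,0],
    [1,0,0,14,0],
    [1,3,4,14,0],
    [1,6,8,14,0],
    [1,9,13,14,0],
    [1,9.8,13,14,0],
    [1,9.8,13,14,0],
    [1,9.8,13,14,0],
    [1,9.8,13,14,0]
  ]
}}

```text
time_s: 5.65
ee_pos: [0.53, 0.2766, 0.4031]
eef_rot: [3.141, -0.0, 1.57]
force: [-0.8, 0.4, -2.6]
grip_width: 0.0273
grip_force: 20.0
```

Run:
```python
from h import *
print(ctrl.get_obs()['grip_width'])
c=snap('wrist','w2.png')
```

```text
0.02732921350282729
```

View pics/w2.png

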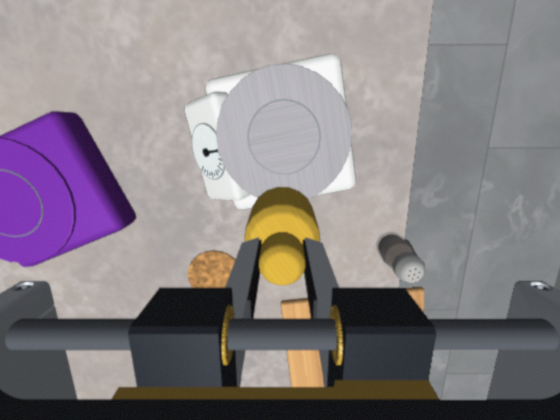

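The weight is held cleanly. The pan ring is centred at (284,136) and the bare mat is at (213,272).

Run:
```python
from h import *
c=load('w2.png')
print(wonz(c,284,136.5,.085),wonz(c,284,136.5,.085)-c['o'][:3], 'mat',wonz(c,213,272,.004))
a=wonz(c,248,136.5,.085);b=wonz(c,320,136.5,.085);print(b-a)
```

```text
[0.53262614 0.34597998 0.085     ] [ 0.00261458  0.06942792 -0.31809851] mat [0.43120795 0.15405487 0.004     ]
[ 7.15987759e-02 -7.50571134e-05  0.00000000e+00]
```

Request:
{"method": "servo_tool", "body": {
  "motion": [
    [1,0.15,3.5,0,0],
    [1,0.15,6.8,0,0],
    [1,0.15,6.8,-2,0],
    [1,0.15,6.8,-4,0],
    [1,0.15,6.8,-5,0],
    [1,0.15,6.8,-5.8,0],
    [1,0.15,6.8,-6.3,0],
    [1,0.15,6.8,-6.7,0],
    [1,0.15,6.8,-6.7,0],
    [1,0.15,6.8,-6.7,0],
    [0.5,0.15,6.8,-6.7,0],
    [0.4,0.15,6.8,-6.7,0],
    [0.3,0.15,6.8,-6.7,0],
    [0.3,0.15,6.8,-6.7,0],
    [0.3,0.15,6.8,-6.7,0],
    [0.3,0.15,6.8,-6.7,0],
    [0.3,0.15,6.8,-6.7,0],
    [0.3,0.15,6.8,-6.7,0],
    [0.3,0.15,6.8,-6.7,0]
  ]
}}

```text
time_s: 8.07
ee_pos: [0.5318, 0.3452, 0.3356]
eef_rot: [3.142, -0.0, 1.57]
force: [-0.4, -0.5, 0.5]
grip_width: 0.066
grip_force: 0.0
```

Request:
{"method": "servo_tool", "body": {
  "motion": [
    [0.3,0,0,2,0],
    [0.3,0,0,5,0],
    [0.3,0,-3,8,0],
    [0.3,0,-7,8,0],
    [0.3,0,-7,8,0],
    [0.3,0,-7,8,0],
    [0.3,0,-7,8,0]
  ]
}}

```text
time_s: 8.95
ee_pos: [0.5318, 0.276, 0.4153]
eef_rot: [-3.141, 0.0, 1.571]
force: [-0.3, 0.4, 0.3]
grip_width: 0.066
grip_force: 0.0
```

Run:
```python
from h import *
c=snap('wrist','w3.png'); w=cv2.resize(c['image'][20:290,120:400],None,fx=2,fy=2,interpolation=cv2.INTER_CUBIC)
cv2.imwrite('pics/w3c.png',w[:,:,::-1])
```

```text
(no output)
```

View pics/w3c.png

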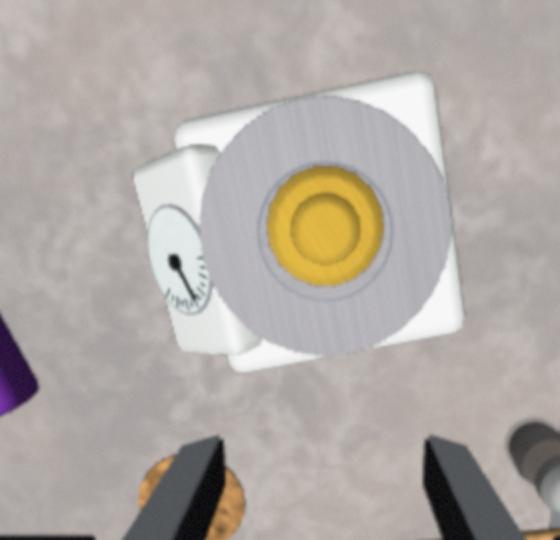

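The weight stands centred in the ring. The pointer has swung from up-slope to hub (174,261) → tip (196,299), which is the reference reading. I'll take it back to the mat.

Request:
{"method": "servo_tool", "body": {
  "motion": [
    [0.3,0,4,0,0],
    [0.3,0,6.9,-2,0],
    [0.3,0,6.9,-5,0],
    [0.3,0,6.9,-7,0],
    [0.3,0,6.9,-8,0],
    [0.3,0,6.9,-8,0],
    [0.3,0,6.9,-8,0],
    [1,0,6.9,-8,0],
    [1,0,6.9,-8,0],
    [1,0,6.9,-8,0],
    [1,0,6.9,-8,0],
    [1,0,6.9,-8,0],
    [1,0,6.9,-8,0],
    [1,0,6.9,-8,0],
    [1,0,6.9,-6,0],
    [1,0,6.9,-3,0],
    [1,0,6.9,0,0],
    [1,0,6.9,0,0]
  ]
}}

```text
time_s: 11.25
ee_pos: [0.5317, 0.3442, 0.4171]
eef_rot: [3.139, -0.001, 1.57]
force: [0.1, -0.0, -3.4]
grip_width: 0.0273
grip_force: 20.0
```

Request:
{"method": "servo_tool", "body": {
  "motion": [
    [1,-3,-5,0,0],
    [1,-6,-10,0,0],
    [1,-8,-15,0,0],
    [1,-9.9,-19.8,0,0],
    [1,-9.9,-19.8,-5,0],
    [1,-9.9,-19.8,-10,0],
    [1,-9.9,-19.8,-13,0],
    [1,-9.9,-19.8,-14.5,0],
    [1,-9.9,-19.8,-15.2,0],
    [1,-9.9,-19.8,-15.2,0],
    [1,-9.9,-19.8,-15.2,0],
    [0.5,-9.9,-19.8,-15.2,0],
    [0.3,-9.9,-19.8,-15.2,0],
    [0.3,-9.9,-19.8,-15.2,0],
    [0.3,-9.9,-19.8,-15.2,0],
    [0.3,-9.9,-19.8,-15.2,0],
    [0.3,-9.9,-19.8,-15.2,0],
    [0.3,-9.9,-19.8,-10,0],
    [0.3,-9.9,-19.8,-5,0],
    [0.3,-9.9,-19.8,0,0]
  ]
}}

```text
time_s: 13.75
ee_pos: [0.4326, 0.1461, 0.4174]
eef_rot: [3.142, -0.0, 1.57]
force: [1.2, -0.5, -0.3]
grip_width: 0.0659
grip_force: 0.0
```

Request:
{"method": "servo_tool", "body": {
  "motion": [
    [0,0,-6,0,0],
    [0,0,-12,0,0],
    [0,0,-18,0,0],
    [0,0.2,-24,0,0],
    [0,0.4,-30,0,0],
    [0,0.4,-36,0,0],
    [0,0.4,-39,0,0],
    [0,0.4,-39,0,0],
    [0,0.4,-39,0,0],
    [0,0.4,-39,0,0]
  ]
}}

```text
time_s: 15.0
ee_pos: [0.437, -0.2429, 0.4158]
eef_rot: [3.141, 0.0, 1.572]
force: [0.5, -0.1, -0.3]
grip_width: 0.0941
grip_force: 0.0
```

Run:
```python
from h import *
c=snap('wrist','w4.png'); snap('top','t4.png')
```

```text
(no output)
```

View pics/w4.png

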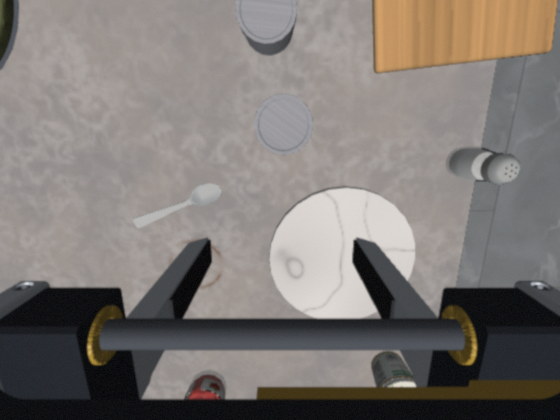

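Run:
```python
from h import *
c=load('w4.png')
print(wonz(c,283,123.5,.1), wonz(c,256,123.5,.1)-wonz(c,311,123.5,.1),'short',wonz(c,267,10,.06),'marble',wonz(c,342,252,.012))
t=load('top0.png');im=t['image']
m=cv2.inRange(im,(160,160,160),(255,255,255));k,l,s,ce=cv2.connectedComponentsWithStats(m)
for i in range(1,k):
    if s[i,4]>1000: print(s[i],ce[i],onz(t,*ce[i],.012))
```

```text
[ 0.43839881 -0.16112548  0.1       ] [-5.36392020e-02 -4.96008297e-05  0.00000000e+00] short [ 0.42227636 -0.05131041  0.06      ] marble [ 0.523563   -0.33638703  0.012     ]
[ 370  153   81   81 4984] [410.05758427 192.25260835] [ 0.52445902 -0.34716222  0.012     ]
[ 508  181   52   74 2390] [539.37154812 215.88075314] [ 0.47387632 -0.67720979  0.012     ]
```

The wrist and top views agree on the tall caddy at (0.4375, -0.1615). The short caddy and marble board also match. Grasping it now.

Request:
{"method": "servo_tool", "body": {
  "motion": [
    [0,0,4,0,0],
    [0,0.1,8.1,0,0],
    [0,0.1,8.1,-2,0],
    [0,0.1,8.1,-6,0],
    [0,0.1,8.1,-10,0],
    [0,0.1,8.1,-13,0],
    [0,0.1,8.1,-14.4,0],
    [0,0.1,8.1,-14.4,0],
    [1,0.1,8.1,-14.4,0],
    [1,0.1,8.1,-14.4,0],
    [1,0.1,8.1,-14.4,0],
    [1,0.1,8.1,-14.4,0],
    [1,0.1,8.1,-14.4,0],
    [1,0.1,8.1,-14.4,0],
    [1,0.1,8.1,-10,0],
    [1,0.1,8.1,-5,0],
    [1,0.1,8.1,0,0],
    [1,0.1,8.1,0,0]
  ]
}}

```text
time_s: 17.35
ee_pos: [0.4378, -0.1628, 0.4182]
eef_rot: [3.137, 0.002, 1.57]
force: [0.4, -0.4, -5.5]
grip_width: 0.0545
grip_force: 20.0
```

Run:
```python
from h import *
c=snap('wrist','w5.png'); cv2.imwrite('pics/w5c.png',cv2.resize(c['image'][150:400,140:420],None,fx=2,fy=2)[:,:,::-1])
```

```text
(no output)
```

View pics/w5c.png

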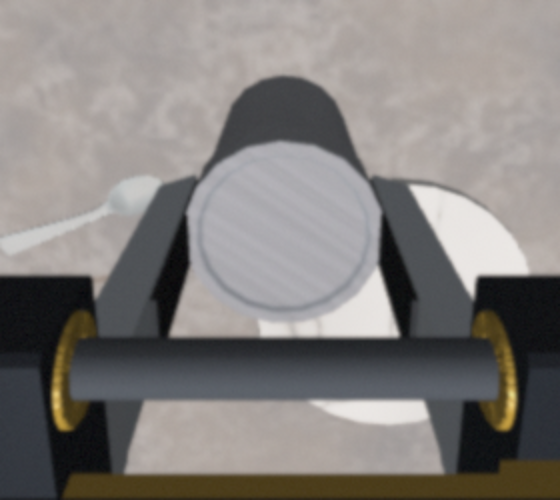

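The caddy is held upright, with its lid centred at crop (284,230). I'll check its offset along the pads.

Run:
```python
from h import *
c=load('w5.png'); p=wonz(c,282,265,c['o'][2]-.172); print(p-c['o'][:3], wonz(c,140+380/2,265,p[2])-wonz(c,140+188/2,265,p[2]))
```

```text
[ 0.00103885  0.00187577 -0.172     ] [ 0.05516063 -0.00013966  0.        ]
```

Run:
```python
from h import *
c=load('scene0.png'); im=c['image']
cr=im[150:270,220:370]; 
a=cv2.resize(cr,None,fx=5,fy=5,interpolation=cv2.INTER_CUBIC); cv2.imwrite('pics/s0c.png',a[:,:,::-1])
# project expected outlines
M=c['camera_from_world']
def pr(p):
    q=M[:3,:3]@p+M[:3,3]; return (c['cx']+c['fx']*q[0]/-q[2], c['cy']-c['fy']*q[1]/-q[2])
for n,x,y,z in [('tall top',.4378,-.161,.1),('tall base',.4378,-.161,0),('short top',.4215,-.051,.06),('short base',.4215,-.051,0)]:
    u,v=pr(np.array([x,y,z])); print(n,(u-220)*5,(v-150)*5)
```

```text
tall top 583.7588212886595 108.5028996216883
tall base 566.5240590550025 253.83484876314625
short top 464.8966795338339 297.88447387271685
short base 458.96108144433526 382.6611376199935
```

View pics/s0c.png

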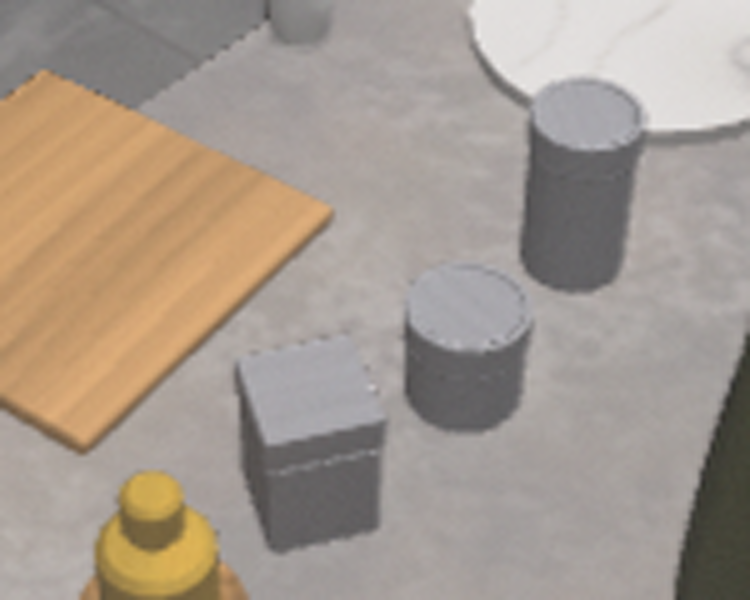

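The caddies match their descriptions: three upright, tall at the right. The wrist force of -5.5 N suggests this one is full. Moving it to the pan.

Request:
{"method": "servo_tool", "body": {
  "motion": [
    [1,1.2,5,0,0],
    [1,2.4,11,0,0],
    [1,3.6,17,0,0],
    [1,4.8,23,0,0],
    [1,6,29,0,0],
    [1,7,35,0,0],
    [1,8,41,0,0],
    [1,9,46,0,0],
    [1,9.4,50.6,0,0],
    [1,9.4,50.6,0,0],
    [1,9.4,50.6,-2,0],
    [1,9.4,50.6,-4,0],
    [1,9.4,50.6,-5.5,0],
    [1,9.4,50.6,-6.3,0],
    [1,9.4,50.6,-7,0],
    [1,9.4,50.6,-7.7,0],
    [1,9.4,50.6,-7.7,0],
    [1,9.4,50.6,-7.7,0]
  ]
}}

```text
time_s: 19.65
ee_pos: [0.5318, 0.3432, 0.3391]
eef_rot: [3.141, -0.0, 1.57]
force: [-3.5, -3.4, -0.7]
grip_width: 0.0546
grip_force: 20.0
```

Request:
{"method": "servo_tool", "body": {
  "motion": [
    [0.3,0,0,0,0],
    [0,0,0,0,0],
    [0,0,0,0,0],
    [0,0,0,0,0],
    [0,0,0,0,0],
    [0,0,0,2,0],
    [0,0,0,5,0],
    [0,0,-3,8,0],
    [0,0,-7,8,0],
    [0,0,-7,8,0],
    [0,0,-7,8,0],
    [0,0,-7,8,0]
  ]
}}

```text
time_s: 21.15
ee_pos: [0.5318, 0.274, 0.4183]
eef_rot: [-3.141, 0.0, 1.571]
force: [0.9, 0.0, -0.1]
grip_width: 0.0937
grip_force: 0.0
```

Run:
```python
from h import *
c=snap('wrist','w6.png'); w=cv2.resize(c['image'][20:290,120:400],None,fx=2,fy=2,interpolation=cv2.INTER_CUBIC)
cv2.imwrite('pics/w6c.png',w[:,:,::-1])
```

```text
(no output)
```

View pics/w6c.png

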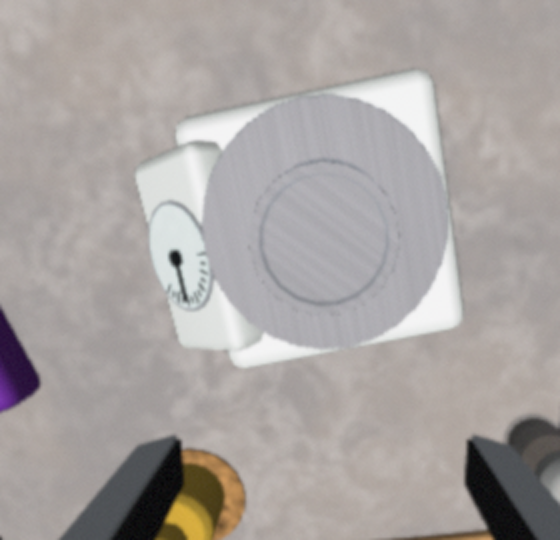

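The tall caddy sits centred. Its pointer at hub (175,258) → tip (186,301) is further clockwise than for the check weight, and the wrist force was 5.5 N against 3.4 N. So it is full and goes on the square board.

Request:
{"method": "servo_tool", "body": {
  "motion": [
    [0,0,4,0,0],
    [0,0,7,-1,0],
    [0,0,7,-4,0],
    [0,0,7,-7,0],
    [0,0,7,-7.9,0],
    [0,0,7,-7.9,0],
    [1,0,7,-7.9,0],
    [1,0,7,-7.9,0],
    [1,0,7,-7.9,0],
    [1,0,7,-7.9,0],
    [1,0,7,-7.9,0],
    [1,0,7,-7.9,0],
    [1,0,7,-5,0],
    [1,0,7,-1,0],
    [1,0,7,1,0],
    [1,0,7,1,0]
  ]
}}

```text
time_s: 23.2
ee_pos: [0.5318, 0.3432, 0.4293]
eef_rot: [3.14, -0.001, 1.57]
force: [0.7, -0.4, -5.0]
grip_width: 0.0547
grip_force: 20.0
```

Request:
{"method": "servo_tool", "body": {
  "motion": [
    [1,2,-5,0,0],
    [1,4,-10,0,0],
    [1,6,-15,0,0],
    [1,8,-20,0,0],
    [1,10,-25,0,0],
    [1,10.8,-27.9,0,0],
    [1,10.8,-27.9,-4,0],
    [1,10.8,-27.9,-8,0],
    [1,10.8,-27.9,-11,0],
    [1,10.8,-27.9,-13,0],
    [1,10.8,-27.9,-14.2,0],
    [1,10.8,-27.9,-14.2,0],
    [1,10.8,-27.9,-14.2,0],
    [0,10.8,-27.9,-14.2,0],
    [0,10.8,-27.9,-14.2,0],
    [0,10.8,-27.9,-14.2,0],
    [0,10.8,-27.9,-14.2,0],
    [0,10.8,-27.9,-11,0],
    [0,10.8,-27.9,-6,0],
    [0,10.8,-27.9,0,0]
  ]
}}

```text
time_s: 25.7
ee_pos: [0.6397, 0.0642, 0.4296]
eef_rot: [-3.14, 0.0, 1.57]
force: [-0.6, -0.8, -0.3]
grip_width: 0.0939
grip_force: 0.0
```

Request:
{"method": "servo_tool", "body": {
  "motion": [
    [0,-5,-4,0,-10],
    [0,-10,-8,0,-20],
    [0,-14,-12,0,-31],
    [0,-17,-12,0,-31],
    [0,-21,-12,0,-31],
    [0,-21,-12,0,-31],
    [0,-21,-12,0,-31],
    [0,-21,-12,0,-31]
  ]
}}

```text
time_s: 26.7
ee_pos: [0.4305, -0.0558, 0.4285]
eef_rot: [-3.141, 0.0, 1.029]
force: [0.0, 0.1, 0.1]
grip_width: 0.0936
grip_force: 0.0
```

Run:
```python
from h import *
a=snap('wrist','w7.png')['image']; b=snap('scene','s7.png')['image']
cv2.imwrite('pics/j7.png',np.hstack([a[:,80:500],b[100:520,:380] if 0 else b[:, :380]])[:,:,::-1])
```

```text
(no output)
```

View pics/j7.png

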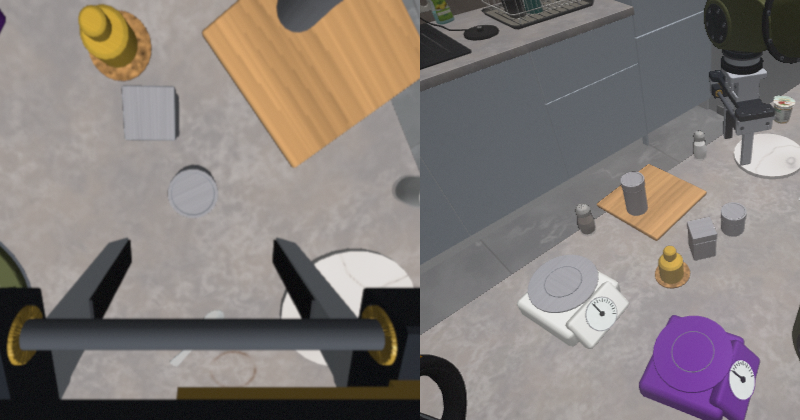

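The tall caddy stands on the wooden board. The square lid is at wrist px (230,113) with its edges aligned to the tool, and the weight is on its mat.

Run:
```python
from h import *
c=load('w7.png'); p=[wonz(c,80+x,y,.08) for x,y in [(122,87),(175,85),(178,139),(124,140)]]
m=np.mean(p,0); print(m,m-c['o'][:3]); 
for i in range(4):
    d=p[(i+1)%4]-p[i]; print(np.linalg.norm(d),np.degrees(np.arctan2(d[1],d[0]))%90)
```

```text
[0.43080124 0.05208868 0.08      ] [ 3.00807326e-04  1.07898460e-01 -3.48510186e-01]
0.055654035201212634 60.99649820670757
0.055029800050569865 60.99764355880218
0.059380585732990585 60.02212898003398
0.0541477443729521 57.06044825917349
```

Request:
{"method": "servo_tool", "body": {
  "motion": [
    [0,0,5,0,0],
    [0,0,10.7,-2,0],
    [0,0,10.7,-6,0],
    [0,0,10.7,-11,0],
    [0,0,10.7,-15,0],
    [0,0,10.7,-17,0],
    [0,0,10.7,-17.7,0],
    [0,0,10.7,-17.7,0],
    [1,0,10.7,-17.7,0],
    [1,0,10.7,-17.7,0],
    [1,0,10.7,-17.7,0],
    [1,0,10.7,-17.7,0],
    [1,0,10.7,-17.7,0],
    [1,0,10.7,-17.7,0],
    [1,0,10.7,-14,0],
    [1,0,10.7,-9,0],
    [1,0,10.7,-3,0],
    [1,0,10.7,-3,0]
  ]
}}

```text
time_s: 29.05
ee_pos: [0.43, 0.0512, 0.4022]
eef_rot: [3.135, -0.004, 1.029]
force: [-0.6, 0.1, -2.2]
grip_width: 0.0538
grip_force: 20.0
```

Request:
{"method": "servo_tool", "body": {
  "motion": [
    [1,2,5,0,0],
    [1,4,11,0,0],
    [1,6,17,0,0],
    [1,8,23,0,0],
    [1,10.15,29.4,0,0],
    [1,10.15,29.4,0,0],
    [1,10.15,29.4,-3,0],
    [1,10.15,29.4,-5,0],
    [1,10.15,29.4,-6,0],
    [1,10.15,29.4,-6.6,0],
    [1,10.15,29.4,-6.9,0],
    [1,10.15,29.4,-6.9,0],
    [1,10.15,29.4,-6.9,0],
    [0.3,10.15,29.4,-6.9,0],
    [0,10.15,29.4,-6.9,0],
    [0,10.15,29.4,-6.9,0],
    [0,10.15,29.4,-6.9,0],
    [0,10.15,29.4,-6.9,0],
    [0,10.15,29.4,-4,0],
    [0,10.15,29.4,1,0]
  ]
}}

```text
time_s: 31.55
ee_pos: [0.5313, 0.3452, 0.408]
eef_rot: [-3.14, 0.003, 1.029]
force: [0.6, 0.5, 0.9]
grip_width: 0.0942
grip_force: 0.0
```

Request:
{"method": "servo_tool", "body": {
  "motion": [
    [0,0,-4,0,0],
    [0,0,-8,0,0],
    [0,0,-8,0,0],
    [0,0,-8,0,0],
    [0,0,-8,0,0],
    [0,0,-8,0,0],
    [0,0,-8,0,0]
  ]
}}

```text
time_s: 32.42
ee_pos: [0.5313, 0.2656, 0.4085]
eef_rot: [-3.141, 0.0, 1.03]
force: [0.6, -0.3, 0.3]
grip_width: 0.0943
grip_force: 0.0
```

Run:
```python
from h import *
a=snap('wrist','w8.png')['image']; b=snap('scene','s8.png')['image']
cv2.imwrite('pics/j8.png',np.hstack([a[:,80:480],cv2.resize(b[240:380,80:213],(399,420),interpolation=cv2.INTER_CUBIC)])[:,:,::-1])
```

```text
(no output)
```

View pics/j8.png

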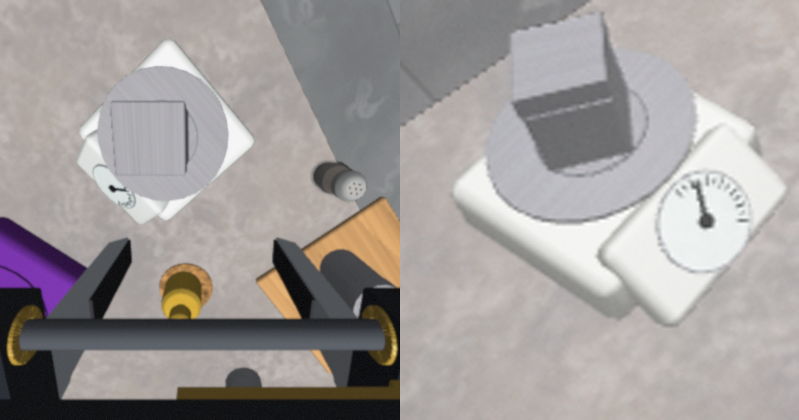

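The pointer has turned only about 30° from empty, which is well short of the weight, so the square caddy is light. Checking its centring.

Run:
```python
from h import *
c=load('w8.png'); print(wonz(c,80+148.5,138,.160), 'pan',wonz(c,80+163,133,.080))
```

```text
[0.53311521 0.34673226 0.16      ] pan [0.53504436 0.34804851 0.08      ]
```

Request:
{"method": "servo_tool", "body": {
  "motion": [
    [0,0,4,0,0],
    [0,0,8,0,0],
    [0,0,8,-3,0],
    [0,0,8,-6,0],
    [0,0,8,-7.6,0],
    [0,0,8,-7.6,0],
    [0,0,8,-7.6,0],
    [1,0,8,-7.6,0],
    [1,0,8,-7.6,0],
    [1,0,8,-7.6,0],
    [1,0,8,-7.6,0],
    [1,0,8,-7.6,0],
    [1,0,8,-7.6,0],
    [1,0,8,-5,0],
    [1,0,8,0,0],
    [1,0,8,0,0]
  ]
}}

```text
time_s: 34.52
ee_pos: [0.5313, 0.3452, 0.4126]
eef_rot: [3.138, -0.006, 1.029]
force: [0.4, 0.5, -1.8]
grip_width: 0.0539
grip_force: 20.0
```

Request:
{"method": "servo_tool", "body": {
  "motion": [
    [1,0,-5,0,0],
    [1,0,-11,0,0],
    [1,0,-17,0,0],
    [1,0,-23,0,0],
    [1,0,-29,0,0],
    [1,0,-35,0,0],
    [1,0,-41,0,0],
    [1,0,-47,0,0],
    [1,0,-53,0,0],
    [1,0,-59,0,0],
    [1,-0.5,-64.5,0,0],
    [1,-0.5,-64.5,0,0],
    [1,-0.5,-64.5,-4,0],
    [1,-0.5,-64.5,-8,0],
    [1,-0.5,-64.5,-12,0],
    [1,-0.5,-64.5,-13.6,0],
    [1,-0.5,-64.5,-14.3,0],
    [1,-0.5,-64.5,-14.3,0]
  ]
}}

```text
time_s: 36.78
ee_pos: [0.5266, -0.2997, 0.2664]
eef_rot: [3.141, 0.0, 1.03]
force: [-0.7, -0.2, -1.8]
grip_width: 0.0539
grip_force: 20.0
```

Request:
{"method": "servo_tool", "body": {
  "motion": [
    [1,0,0,0,0],
    [0.3,0,0,0,0],
    [0,0,0,0,0],
    [0,0,0,0,0],
    [0,0,0,0,0],
    [0,0,0,3,0],
    [0,0,0,8,0],
    [0,0,0,14,10],
    [0,-5,4,15,20],
    [0,-10,8,15,31],
    [0,-10,12,15,31],
    [0,-10,14,15,31],
    [0,-10,14,15,31],
    [0,-10,14,15,31],
    [0,-10,14,15,31]
  ]
}}

```text
time_s: 38.65
ee_pos: [0.4264, -0.1605, 0.4155]
eef_rot: [-3.141, -0.0, 1.569]
force: [0.7, 0.1, 0.1]
grip_width: 0.0942
grip_force: 0.0
```

Run:
```python
from h import *
a=snap('wrist','w9.png')['image']; b=snap('top','t9.png')['image']
cv2.imwrite('pics/j9.png',np.hstack([a[:,80:480],b[:,100:500]])[:,:,::-1])
```

```text
(no output)
```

View pics/j9.png

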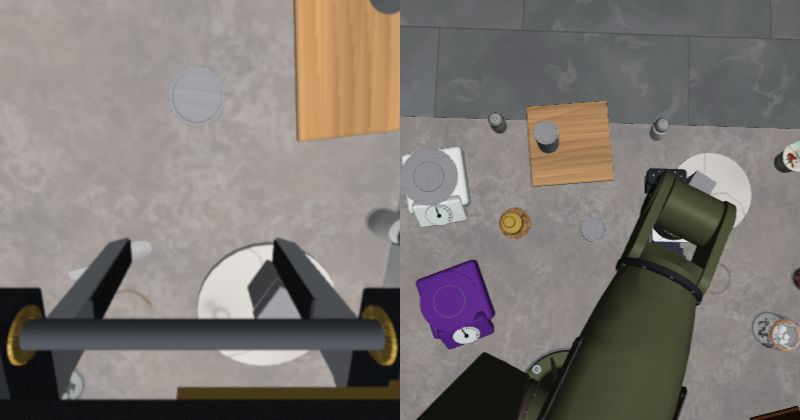

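The square caddy is on the marble board, and the short caddy at wrist (277,96) hasn't moved.

Run:
```python
from h import *
c=load('w9.png'); p=wonz(c,277,96,.06); print(p,p-c['o'][:3])
t=load('t9.png'); print(onz(t,293,229,.06))
```

```text
[ 0.42150482 -0.04984599  0.06      ] [-0.00492256  0.11068182 -0.35546768]
[ 0.41970807 -0.04902615  0.06      ]
```

Request:
{"method": "servo_tool", "body": {
  "motion": [
    [0,-0.5,5,0,0],
    [0,-0.5,11,-2,0],
    [0,-0.5,11,-6,0],
    [0,-0.5,11,-11,0],
    [0,-0.5,11,-15,0],
    [0,-0.5,11,-17.5,0],
    [0,-0.5,11,-18.4,0],
    [0,-0.5,11,-18.4,0],
    [1,-0.5,11,-18.4,0],
    [1,-0.5,11,-18.4,0],
    [1,-0.5,11,-18.4,0],
    [1,-0.5,11,-18.4,0],
    [1,-0.5,11,-18.4,0],
    [1,-0.5,11,-18.4,0],
    [1,-0.5,11,-14,0],
    [1,-0.5,11,-9,0],
    [1,-0.5,11,-3.4,0],
    [1,-0.5,11,-3.4,0],
    [1,-0.5,11,-3.4,0]
  ]
}}

```text
time_s: 41.12
ee_pos: [0.421, -0.0497, 0.3801]
eef_rot: [-3.139, -0.0, 1.57]
force: [-0.6, 0.1, -6.8]
grip_width: 0.0589
grip_force: 20.0
```

Request:
{"method": "servo_tool", "body": {
  "motion": [
    [1,2,5,0,0],
    [1,3.5,11,0,0],
    [1,5,17,0,0],
    [1,7,23,0,0],
    [1,9,29,0,0],
    [1,10.5,35,0,0],
    [1,11.05,39.4,0,0],
    [1,11.05,39.4,0,0],
    [1,11.05,39.4,-3,0],
    [1,11.05,39.4,-5,0],
    [1,11.05,39.4,-6,0],
    [1,11.05,39.4,-7,0],
    [1,11.05,39.4,-8,0],
    [1,11.05,39.4,-8,0],
    [1,11.05,39.4,-8,0],
    [0.3,11.05,39.4,-8,0],
    [0,11.05,39.4,-8,0],
    [0,11.05,39.4,-8,0],
    [0,11.05,39.4,-8,0],
    [0,11.05,39.4,-8,0]
  ]
}}

```text
time_s: 43.62
ee_pos: [0.5318, 0.3442, 0.3017]
eef_rot: [3.142, -0.0, 1.57]
force: [-0.0, -0.5, -1.0]
grip_width: 0.0938
grip_force: 0.0
```

Request:
{"method": "servo_tool", "body": {
  "motion": [
    [0,0,0,3,0],
    [0,0,0,8,0],
    [0,0,-4,11,0],
    [0,0,-8,11,0],
    [0,0,-8,11,0],
    [0,0,-8,11,0],
    [0,0,-8,11,0],
    [0,0,-8,11,0],
    [0,0,-8,11,0],
    [0,0,-8,11,0]
  ]
}}

```text
time_s: 44.88
ee_pos: [0.5318, 0.2644, 0.4116]
eef_rot: [-3.142, 0.0, 1.571]
force: [-0.3, -0.3, 0.6]
grip_width: 0.0939
grip_force: 0.0
```

Run:
```python
from h import *
a=snap('wrist','w10.png')['image']; snap('scene','s10.png')
cc=dict(np.load('pics/w10.png.npz'))
g=cv2.cvtColor(a,cv2.COLOR_RGB2GRAY)[40:240,180:400]
h=cv2.HoughCircles(cv2.resize(g,None,fx=3,fy=3,interpolation=cv2.INTER_CUBIC),cv2.HOUGH_GRADIENT,1,10,param1=60,param2=25,minRadius=75,maxRadius=230)
for x,y,r in h[0][:6]/3: print(x+180,y+40,r, wonz(cc,x+180,y+40,.127),'pan',wonz(cc,x+180,y+40,.067))
# pointer: dark px inside dial in the scene view, for each weighing
for f in ('scene0','s8','s10'):
    im=load(f+'.png')['image']; d=im[292:345,150:212].max(2)<70   # dial region
    k,l,s,ce=cv2.connectedComponentsWithStats(d.astype(np.uint8))
    i=1+np.argmax(s[1:,4]); pts=np.argwhere(l==i)[:,::-1]+[150,292]; dist=cv2.distanceTransform((l==i).astype(np.uint8),cv2.DIST_L2,3)
    hub=np.array(np.unravel_index(dist.argmax(),dist.shape))[::-1]+[150,292]; tip=pts[np.argmax(((pts-hub)**2).sum(1))]; print(f,s[i,4],hub,tip,tip-hub)
```

```text
279.16666 121.166664 66.13333 [0.52973333 0.34771671 0.127     ] pan [0.52924725 0.34878802 0.067     ]
282.16666 125.5 61.333332 [0.53234644 0.34409054 0.127     ] pan [0.53245211 0.3443407  0.067     ]
284.16666 121.833336 65.36667 [0.53408749 0.34716023 0.127     ] pan [0.53458742 0.34810552 0.067     ]
282.16666 118.5 62.13333 [0.53234424 0.3499338  0.127     ] pan [0.53244941 0.35150718 0.067     ]
276.5 124.166664 69.86667 [0.52739947 0.34520975 0.127     ] pan [0.52638488 0.34571335 0.067     ]
274.83334 118.833336 70.96667 [0.52597339 0.3496579  0.127     ] pan [0.52463587 0.3511688  0.067     ]Traceback (most recent call last):
  File "<stdin>", line 11, in <module>
    return _wrapfunc(a, 'argmax', axis=axis, out=out, **kwds)
    return bound(*args, **kwds)
ValueError: attempt to get argmax of an empty sequence
```

Run:
```python
from h import *
for f in ('scene0','s8','s10'):
    im=load(f+'.png')['image']; x0,y0=165,295; d=im[y0:333,x0:198].max(2).astype(float)
    m=(d<130).astype(np.uint8); k,l,s,ce=cv2.connectedComponentsWithStats(m)
    b=cv2.GaussianBlur(d,(5,5),0); yy,xx=np.unravel_index(b.argmin(),b.shape); i=l[yy,xx]
    pts=np.argwhere(l==i)[:,::-1]; r=pts-[xx,yy]; t=r[(r**2).sum(1).argmax()]
    print(f,d.min(),'hub',xx+x0,yy+y0,'tip',t,s[i,4])
```

```text
scene0 72.0 hub 182 313 tip [-9 -9] 35
s8 80.0 hub 182 313 tip [ -5 -12] 29
s10 81.0 hub 182 313 tip [10 -7] 31
```

The pointer has swung about 100° from empty, against about 62° for the check weight and about 22° for the square caddy. With a wrist force of 6.8 N as well, the short caddy is full and goes on the square board.

Request:
{"method": "servo_tool", "body": {
  "motion": [
    [0,0,4,0,0],
    [0,0,8,0,0],
    [0,0,8,-3,0],
    [0,0,8,-7,0],
    [0,0,8,-10,0],
    [0,0,8,-11,0],
    [0,0,8,-11,0],
    [0,0,8,-11,0],
    [1,0,8,-11,0],
    [1,0,8,-11,0],
    [1,0,8,-11,0],
    [1,0,8,-11,0],
    [1,0,8,-11,0],
    [1,0,8,-11,0],
    [1,0,8,-8,0],
    [1,0,8,-3,0],
    [1,0,8,2,0],
    [1,0,8,2,0],
    [1,0,8,2,0]
  ]
}}

```text
time_s: 47.35
ee_pos: [0.5318, 0.3442, 0.4292]
eef_rot: [-3.139, 0.002, 1.57]
force: [-0.1, -0.2, -5.7]
grip_width: 0.0583
grip_force: 20.0
```

Request:
{"method": "servo_tool", "body": {
  "motion": [
    [1,0,-6,0,0],
    [1,0,-12,0,0],
    [1,0,-18,0,0],
    [1,0,-24,0,0],
    [1,0,-30,0,0],
    [1,3,-35,0,0],
    [1,7,-38.4,0,0],
    [1,10.8,-38.4,0,0],
    [1,10.8,-38.4,0,0],
    [1,10.8,-38.4,-5,0],
    [1,10.8,-38.4,-10,0],
    [1,10.8,-38.4,-15,0],
    [1,10.8,-38.4,-17.5,0],
    [1,10.8,-38.4,-18.7,0],
    [1,10.8,-38.4,-18.7,0],
    [1,10.8,-38.4,-18.7,0]
  ]
}}

```text
time_s: 49.35
ee_pos: [0.6394, -0.0396, 0.2441]
eef_rot: [-3.141, -0.0, 1.571]
force: [-0.9, 0.4, -6.1]
grip_width: 0.0587
grip_force: 20.0
```

Request:
{"method": "servo_tool", "body": {
  "motion": [
    [1,0,0,-0.2,0],
    [1,0,0,-0.2,0],
    [0.3,0,0,-0.2,0],
    [0,0,0,-0.2,0],
    [0,0,0,-0.2,0],
    [0,0,0,-0.2,0],
    [0,0,0,4,0],
    [0,0,0,10,0],
    [0,-5,-5,16,0],
    [0,-11,-11,16,0],
    [0,-17,-17,16,0],
    [0,-23,-23,16,0],
    [0,-26,-28,16,0],
    [0,-29,-34,16,0],
    [0,-29,-34,16,0],
    [0,-29,-34,16,0],
    [0,-29,-34,16,0]
  ]
}}

```text
time_s: 51.48
ee_pos: [0.3489, -0.3809, 0.4046]
eef_rot: [3.142, 0.0, 1.568]
force: [-0.9, 0.3, -0.4]
grip_width: 0.0942
grip_force: 0.0
```

Run:
```python
from h import *
b=snap('top','t11.png')['image']
cv2.imwrite('pics/j11.png',cv2.resize(b,(784,588),interpolation=cv2.INTER_CUBIC)[:,:,::-1])
```

```text
(no output)
```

View pics/j11.png

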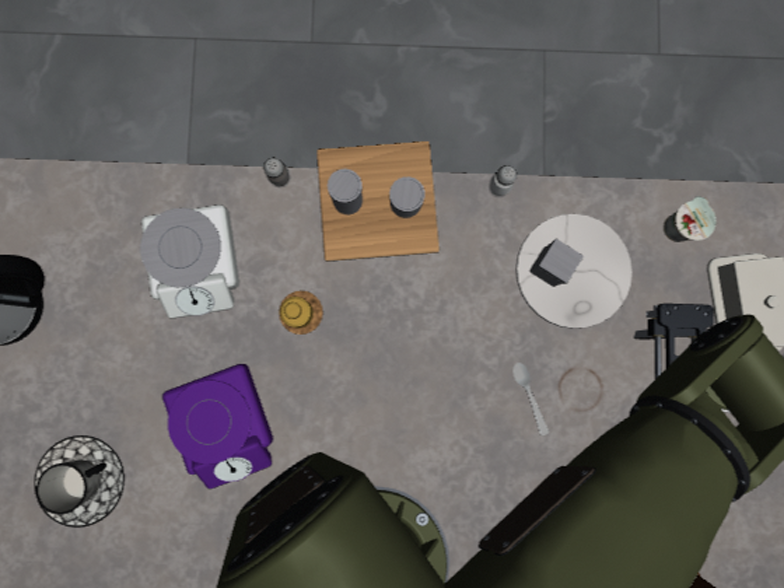

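The tall caddy (345,188) and short caddy (407,196) stand on the wooden board, and the square caddy (560,260) is on the marble. The weight is on its mat at (297,312), the pan is empty with the pointer at zero, and both shakers are where they started. Handing in.

```bash
python3 -c "
from h import *
print(ctrl.hand_in())"
```

```text
the job is handed in; nothing more can be done
None
```

The job is handed in, with no verdict returned: the tall and short caddies weighed full and stand on the square wooden board, the square caddy weighed light and stands on the round marble board, and the check weight is back on its mat with the pan empty.

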